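# Stow spare ball knobs in the instrument case and hold its cover down

### The arm

A 6-joint arm with a two-finger parallel gripper is mounted at the origin on the work surface. World frame = base frame: x ahead of the robot, y to its left, z up, the work surface at z = 0. Lengths are in mm, angles in rad, forces in N, time in s.
With the tool pointing down it reaches from about 350 to 775 mm from the base axis. Payload 7.3 kg.
Tool frame: the origin (TCP) lies at the centre of the arm's flange, where the gripper is bolted on; the fingertips stand 178 mm ahead of it and the grasp point (between the pads) lies 159 mm ahead of it; z points along the fingers, y is the direction in which the jaws open and shut (so a half turn about z gives the same grasp; the last joint's range is limited). The gripper opens to 92 mm and grips with 3 to 60 N. Pads are 19 mm wide; open, the fingers measure 130 mm over their backs; the gripper's body (75 mm by 190 mm) begins 47 mm behind the grasp point.
Start: joints at [-1.376, 0.342, 1.524, -0, 1.275, -0.146], TCP at [175.496, -494.802, 404.741] pointing down, gripper open.
Joint ranges: [-2.53, 2.53], [-0.77, 2.02], [0.04, 2.7], [-1, 4.14], [0.28, 2.66], [-3.11, 3.11]. Speed limits (rad/s): [2.57, 2.57, 3.14, 3.14, 3.14, 3.14].

### API

Orientations are given as [roll, pitch, yaw] about the fixed x, y, z axes, in that order (R = Rz(yaw) Ry(pitch) Rx(roll)).
In Python, from plant import get_obs, capture, close_job gives the robot as it stands. The module is installed in compiled form; this text tells all that it offers.
- The arm moves only by the shell command python3 -m pendant 'ROWS'. ROWS is JSON, a list of rows, each a list of 3 entries, a list of its own where there are three numbers: the shift along the tool's x, y, z in m, then the turn, a rotation vector about the tool's x, y, z in rad, then the finger opening in m, from 0 to 0.0918. In form: [[[tx, ty, tz], [wx, wy, wz], fingers], ...]. A call has 1 to 10 rows; each row is the pose to reach, as a shift and turn from the pose commanded when the call began, along the tool's axes at that moment; what a row does not reach only later rows make up. A row lasts 1/12 s, in which the tool goes at most 41.7 mm and 7.16 degrees, less where a joint would pass 70% of its speed; a pose out of reach is approached as far as the arm can. A call with a gripper value outside its range is refused whole. The fingers move at their own pace and stop on an object; the grip force is fixed at half the most. Time passes only in rows, so rows that repeat a pose let the fingers close. It gives the time, the measured TCP pose, the force and the opening at its end, in the units of the state.
- get_obs(): the state, without advancing time (a new reading comes with each control period).
- capture(name): name is "scene" or "top" or "wrist"; returns a dict with "color" (420x560x3 uint8, red, green, blue), "mtx" (3x3 intrinsics, pixels), "rvec" (rotation vector, rad) and "tvec" (3), from world to camera coordinates, as OpenCV has them. Camera axes: x right, y down, z forward; pixel columns grow to the right and rows downward; lengths in mm; the calibration is good to about 2 mm. A picture is of the moment at which its call begins. There is no depth.
- close_job(): hands the job in, once; it reports no verdict.
The state is a dict: "time": time; "joint_positions": joint angles; "dq": joint speeds; "tau": joint torques, N m; "tool_pos": TCP position; "tcp_rot": TCP orientation; "contact_force": force on the tool from outside, world axes, zero at the start; "moment": the same for the moment, N m; "grip_width": finger opening in mm.
Only numpy, scipy, OpenCV 4.12 (cv2) and the standard library are available. Lean on these libraries where they do the work, as an engineer would, in place of code of your own. Each camera call takes 0.05 s, during which the arm holds its last target. There are 200 camera calls.

### The job

First pour all five black ball knobs from the white parts cup into the open compartment in the top of the instrument case and stand the empty cup upright on the bench; then give the winged stud on the case its quarter turn counter-clockwise to its stop, so that the wing lies along the length of the case and matches the slot in the cover. Then pick up the aluminium cover by its grip, lower it over the wing and press it down against the sprung seal until it lies flush on the case all round. Finish while holding it: the program ends with the gripper still pressing the cover flush, not letting go, and the other things on the bench are left where they stand.

Things in the scene. Friction and masses are not known exactly. Their poses are not given: they have to be found in the camera images.
- case: grey instrument case, fixed to the bench, 140 (x) x 240 (y, its length) x 60 mm high; origin under its centre. Flat top with an open compartment 80 (x) x 100 (y) mm, 48 deep, centred at y -25 mm. A black sprung seal frame (100 x 120 mm outside, 84 x 104 inside) round its mouth stands 5 mm proud of the top. A steel winged stud stands on the top at y +80 mm
- seat (a point): centre of the case's flat top (60 mm above the bench), axes as the case. The cover is home when its origin lies here, with its axes along the case's axes (slot over the stud)
- compartment (a point): centre of the compartment's floor, 12 mm above the bench and 48 mm below the case's top, axes as the case
- seal (a joint): how far the sprung seal frame is pushed down (m): 0 standing 5 mm proud, 0.005 with the cover flush on the case top. Its spring pushes up with 3.6 N at 0 and 9.6 N at 0.005; the cover's own weight does not push it in
- fastener (a joint): turn of the winged stud (rad): 0 with the wing across the case (along case x), growing counter-clockwise seen from above, 1.571 at its stop with the wing along the case's length (case y), matching the slot. Starts at 0.1 to 0.45 and stays where it is left; turns with about 0.04 N m
- wing (a point): middle of the stud's wing, on its turning axis, 16 mm above the case top; the wing is an upright steel bar 26 long (this frame's x) x 8 thick (y) x 16 mm high, from 8 to 24 mm above the case top, on a stem 8 mm in diameter. To be gripped across its thickness
- cover: loose aluminium cover plate 130 (x) x 225 (y) x 6 mm, 0.18 to 0.26 kg, lying flat, origin at the centre of its underside. Slot 15 (x) x 35 mm (y) through it, centred at y +80 mm. A black upright grip rib 12 (x) x 70 (y) mm stands on it, 6 to 40 mm above the underside, centred at y -25 mm
- cover_grip (a point): point inside the cover's grip rib to take it by, at x 0, y -25 mm, 29 mm above the cover's underside, axes as the cover; grip across x
- cup: white flared parts cup, 0.1 to 0.15 kg, 50 mm high, outside radius 31 mm at the foot, 46 mm at the rim, wall 4, floor 5 mm, origin under its centre; flat tab handle 12 mm thick (y) on its +x side, 42 to 92 mm from the axis, 18 to 48 mm up. It pours over the rim's side away from the handle (-x) when tipped by 80 to 95 degrees
- cup_grip (a point): point inside the cup's tab handle to take it by, 70 mm from the cup's axis on +x, 36 mm above its underside, axes as the cup; grip across y
- ball0: black plastic ball knob, a ball 18 mm in diameter, 10 g, in the cup at the start; origin at its centre
- ball1: black plastic ball knob, a ball 18 mm in diameter, 10 g, in the cup at the start; origin at its centre
- ball2: black plastic ball knob, a ball 18 mm in diameter, 10 g, in the cup at the start; origin at its centre
- ball3: black plastic ball knob, a ball 18 mm in diameter, 10 g, in the cup at the start; origin at its centre
- ball4: black plastic ball knob, a ball 18 mm in diameter, 10 g, in the cup at the start; origin at its centre
- spool: bystander: small steel-grey solder spool, 50 mm in diameter, 30 mm high, origin under its centre
- meter: bystander: black hand meter lying flat, 75 x 100 x 28 mm, origin under its centre
- driver: bystander: screwdriver lying behind the case, about 200 mm long, lying along its x
- tape: bystander: roll of paper tape lying flat, 90 mm in diameter, 20 mm high, origin under its centre
- shell: bystander: open white plastic housing shell, 60 x 90 x 35 mm, origin under its centre
- flux: bystander: small jar, 44 mm in diameter, 50 mm high, origin under its centre
There are look-alikes about, which are no part of the job. Leave any blue or yellow look-alike of the cup alone.

How it is judged (in metres and radians):
On the way, in this order (a step that is already met when the one before it is completed fails the run):
1. all five ball knobs are in the compartment (x of ball0 in the frame of compartment between -0.04 and 0.04 m and y of ball0 in the frame of compartment between -0.05 and 0.05 m and z of each of ball0, ball1, ball2, ball3, ball4 in the frame of compartment below 0.042 m and x of ball1 in the frame of compartment between -0.04 and 0.04 m and y of ball1 in the frame of compartment between -0.05 and 0.05 m and x of ball2 in the frame of compartment between -0.04 and 0.04 m and y of ball2 in the frame of compartment between -0.05 and 0.05 m and x of ball3 in the frame of compartment between -0.04 and 0.04 m and y of ball3 in the frame of compartment between -0.05 and 0.05 m and x of ball4 in the frame of compartment between -0.04 and 0.04 m and y of ball4 in the frame of compartment between -0.05 and 0.05 m), for 0.2 s.
2. the wing is turned to lie along the case (value of joint fastener above 1.4 rad), for 0.2 s.
3. the cover, over the wing, is pressed flush on the case by the gripper (x of cover in the frame of seat between -0.006 and 0.006 m and y of cover in the frame of seat between -0.006 and 0.006 m and z of cover in the frame of seat below 0.0018 m and angle between the y axis of cover and the y axis of seat, either way round below 0.2 rad and angle between the z axis of cover and the z axis of seat, either way round below 0.05 rad and contact force between the fingers and cover above 2 N), for 0.2 s.
At the end, for the whole second after the job is handed in: all five balls lie in the compartment; the wing is within 0.2 rad of the case's length; the cover is over the wing, within 6 mm and 0.2 rad of its place, under 1.8 mm above the case top (seal in 3.2 mm or more), pressed by the gripper, at rest; the cup stands upright on the bench, let go (all of step 1 and all of step 3 and value of joint fastener above 1.37 rad and value of joint seal above 0.0032 m and linear speed of cover below 0.02 m/s and angle between cup's own z axis and vertical below 0.15 rad and height (world z) of cup between -0.005 and 0.01 m and contact force between each of the arm, the fingers and cup below 0.1 N); the arm keeps its last pose, push and grip.
It fails at once if a bystander is moved by more than 30 mm (distance of any of spool, meter, driver, tape, shell, flux from where it was at the start of the episode above 0.03 m).
It also fails if it takes over 72 s, if anything falls off the work surface, if the arm or the gripper's body presses on something with over 40 N, if the wrist force passes 120 N, or if a joint passes its speed limit or range.

## Working session

There is one attempt and no reset: what is moved stays moved. The work goes in short steps, Python scripts to look and compute and a shell command to move; the robot and the scene stay as the last step left them, time stands still between calls to the robot, and variables do not carry over. Pictures are saved under pics/ and viewed, about 8 in all and at most 12, crops included, and the job is handed in when it is done.

```bash
mkdir -p pics; cat > h.py <<'E'
import numpy as np, cv2
from scipy.spatial.transform import Rotation as R
from plant import get_obs, capture, close_job
def snap(name,fn,crop=None,s=1):
    c=capture(name); im=c["color"][:,:,::-1].copy()
    np.savez(f"pics/{fn}.npz",**c)
    if crop: x0,y0,x1,y1=crop; im=im[y0:y1,x0:x1]
    if s!=1: im=cv2.resize(im,None,fx=s,fy=s,interpolation=cv2.INTER_CUBIC)
    cv2.imwrite(f"pics/{fn}.png",im); return c
def load(fn): return dict(np.load(f"pics/{fn}.npz"))
def px2w(c,u,v,z):
    Rm=cv2.Rodrigues(np.array(c["rvec"],float))[0]; t=np.array(c["tvec"],float).ravel()
    d=Rm.T@np.linalg.solve(np.array(c["mtx"]),[u,v,1.]); o=-Rm.T@t
    return (o+d*(z-o[2])/d[2]).round(1)
def w2px(c,p): return cv2.projectPoints(np.array(p,float).reshape(-1,1,3),np.array(c["rvec"],float),np.array(c["tvec"],float),np.array(c["mtx"],float),None)[0][:,0].round(1)
def delta(p,rpy):
    "shift (m) in tool axes and rotvec from current measured pose to TCP p (mm), rpy"
    o=get_obs(); r=R.from_euler('xyz',o["tcp_rot"]); g=R.from_euler('xyz',rpy)
    return (r.inv().apply(np.array(p)-o["tool_pos"])/1000).round(4),(r.inv()*g).as_rotvec().round(4)
E
python3 - <<'E'
from h import *
print(get_obs())
c=snap("top","top0",s=1.4); print(c["mtx"],c["rvec"],c["tvec"])
c=snap("scene","scene0",s=1.4)
E
```

```text
{'time': 0.0, 'joint_positions': array([-1.37600380e+00,  3.42719821e-01,  1.52503190e+00, -1.41855297e-05,
        1.27539422e+00, -1.45995664e-01]), 'dq': array([ 7.41077638e-05, -2.54685030e-06,  2.68254669e-05, -1.42605295e-04,
       -1.71579496e-03,  2.99131276e-04]), 'tau': array([-5.49730557e-04, -4.31249356e+01, -2.44225127e+01,  7.17373495e-02,
        5.60529158e-02, -1.02998079e-04]), 'tool_pos': array([ 175.46472675, -494.6617705 ,  404.04106141]), 'tcp_rot': array([-3.14005392e+00, -2.12548197e-04,  3.40792171e-01]), 'contact_force': array([-0.15917349,  0.32157901,  0.42697384]), 'moment': array([ 0.02564306, -0.01835858,  0.01074035]), 'grip_width': 91.51418063653183}
[[396.25399516   0.         283.5245633 ]
 [  0.         396.25399516 213.58263229]
 [  0.           0.           1.        ]] [ 2.13701239 -2.11074429  0.20963884] [ -34.80339477  526.07563852 1438.12664576]
```

View pics/top0.png

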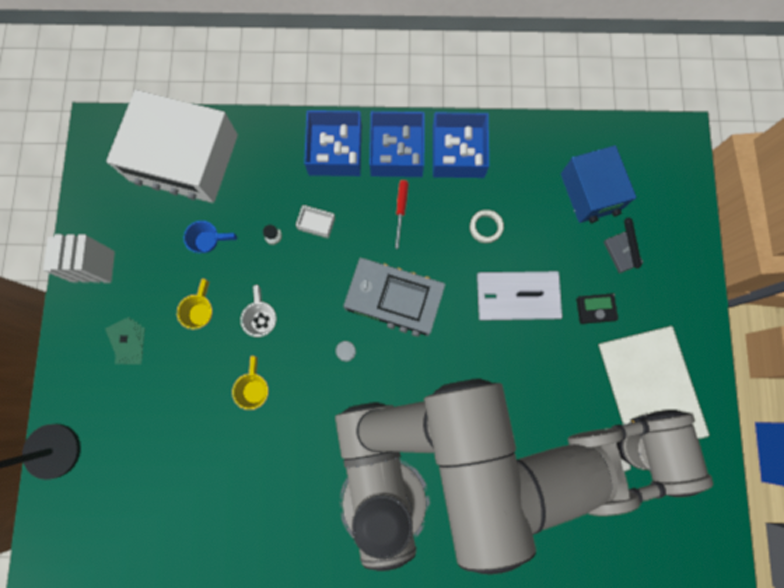

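View pics/scene0.png

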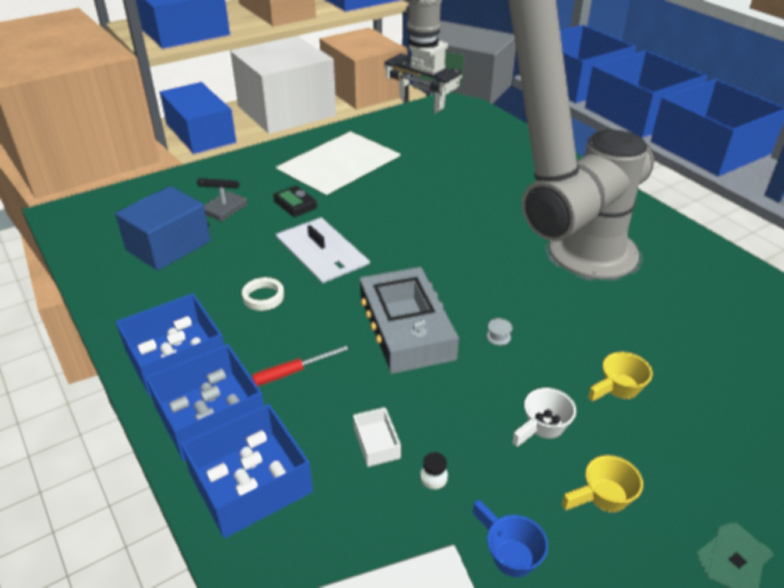

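Top view (shown at 1.4x): the white cup with balls is at (258,320), handle up to (256,290). It is the only white cup; the look-alikes are yellow at (194,312) and (250,390), and blue at (202,237). The case is at (394,297) with the stud at (366,286). The cover is at (519,295) with its slot at (490,296). I'll check these in one enlarged composite.

```bash
python3 - <<'E'
from h import *
im=load("top0")["color"][:,:,::-1]
a=cv2.resize(im[195:250,160,None] if 0 else im[195:250,165:210],None,fx=8,fy=8,interpolation=cv2.INTER_CUBIC)[:440]
b=cv2.resize(im[180:242,240:405],None,fx=4.8,fy=4.8,interpolation=cv2.INTER_CUBIC)
o=np.zeros((600,800,3),np.uint8); 
a=cv2.resize(im[195:245,165:210],None,fx=6,fy=6,interpolation=cv2.INTER_CUBIC)
o[:300,:270]=a; o[300:300+b.shape[0],:b.shape[1]]=b[:300]
cc=cv2.resize(im[182:240,243:323],None,fx=5,fy=5,interpolation=cv2.INTER_CUBIC)
o[:290,300:700]=cc
cv2.imwrite("pics/comp.png",o)
E
```

```text
(no output)
```

View pics/comp.png

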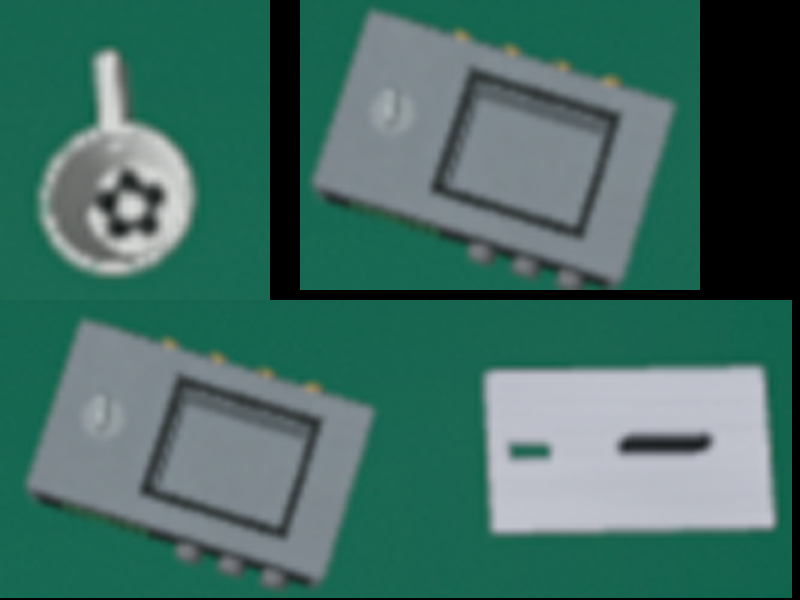

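```bash
python3 - <<'E'
from h import *
c=load("top0")
Z=lambda P,s,ox,oy,ax,ay,z:[px2w(c,(x-ax)/s+ox,(y-ay)/s+oy,z)[:2] for x,y in P]
rim,h=Z([(118,198)],6,165,195,0,0,50)[0],Z([(106,55)],6,165,195,0,0,45)[0]
print("cup",rim,"h end",h,np.hypot(*(h-rim)),np.arctan2(*(h-rim)[::-1]))
def box(P):
    P=np.array(P); l=[np.linalg.norm(P[i]-P[i-1]) for i in range(4)]
    y=(P[0]+P[3]-P[1]-P[2])/2; th=np.arctan2(y[1],y[0]); print("ctr",P.mean(0),"sides",np.round(l),"ydir",th,"case yaw",th-np.pi/2); return P.mean(0),th
k,th=box(Z([(372,12),(675,103),(615,283),(316,190)],5,243,182,300,0,60))
v=np.array([np.cos(th),np.sin(th)])
print("stud pred",k+80*v,"seen",Z([(391,110)],5,243,182,300,0,80),"comp",k-25*v)
k,th=box(Z([(486,372),(765,368),(775,527),(492,533)],4.8,240,180,0,300,6))
v=np.array([np.cos(th),np.sin(th)])
print("slot pred",k+80*v,"seen",Z([(530,451)],4.8,240,180,0,300,6),"grip",k-25*v)
c=get_obs(); 
w=capture("wrist"); Rm=cv2.Rodrigues(np.array(w["rvec"]))[0]; T=R.from_euler('xyz',c["tcp_rot"]).as_matrix()
print("wristcam in tool:",T.T@(-Rm.T@w["tvec"]-c["tool_pos"]),"R",(T.T@Rm.T).round(3),w["mtx"][0])
E
```

```text
cup [467.1 339.3] h end [558.8 353.4] 92.77769128405808 0.1525673813332505
ctr [533.575 -21.825] sides [143. 239. 144. 232.] ydir 1.2816779245248877 case yaw -0.28911840227000885
stud pred [556.38358628  54.85464783] seen [array([555.8,  54.8])] comp [526.44731679 -45.78738995]
ctr [ 549.25 -368.6 ] sides [133. 228. 131. 228.] ydir 1.6019676060331831 case yaw 0.031171279238286553
slot pred [ 546.75670148 -288.6388628 ] seen [array([ 546.8, -287.9])] grip [ 550.02915579 -393.58785538]
wristcam in tool: [80.22255964 -0.80934593 19.99675978] R [[-0.    -0.955 -0.297]
 [ 1.    -0.    -0.   ]
 [ 0.    -0.297  0.955]] [336.35380926   0.         278.9604426 ]
```

```bash
python3 - <<'E'
from h import *
print(delta([480,50,404],[np.pi,0,.153]))
o=get_obs();r=R.from_euler('xyz',o["tcp_rot"])
print("next",R.from_euler('xyz',[np.pi,0,.153]).inv().apply([56,300,-150]))
E
```

```text
(array([ 0.4691, -0.4116,  0.0007]), array([-0.0012, -0.    ,  0.1878]))
next [ 101.06695626 -287.96088337  150.        ]
```

```bash
python3 -m pendant '[[[0.235,-0.206,0],[0,0,0.09],0.09],[[0.235,-0.206,0],[0,0,0.09],0.09],[[0.235,-0.206,0],[0,0,0.09],0.09],[[0.235,-0.206,0],[0,0,0.09],0.09],[[0.235,-0.206,0],[0,0,0.09],0.09],[[0.469,-0.412,0],[0,0,0.188],0.09],[[0.469,-0.412,0],[0,0,0.188],0.09],[[0.469,-0.412,0],[0,0,0.188],0.09],[[0.469,-0.412,0],[0,0,0.188],0.09],[[0.469,-0.412,0],[0,0,0.188],0.09]]'
python3 -c "from h import *; print(get_obs()['joint_positions'].round(4))"
python3 -m pendant '[[[0.0,0,0],[0,0,0],0.09]]'
python3 -c "from h import *; print(get_obs()['joint_positions'].round(4)); print(delta([536,350,300],[np.pi,0,.153]))"
```

```text
time: 0.98
tool_pos: [378.4, -130.2, 404.8]
tcp_rot: [3.141, -0.0, 0.152]
contact_force: [0.9, -0.6, -0.1]
grip_width: 89.8
[-5.2350e-01  1.1080e-01  1.8314e+00 -1.0000e-04  1.1990e+00  8.9490e-01]
time: 1.07
tool_pos: [380.0, -126.4, 404.8]
tcp_rot: [-3.139, -0.002, 0.161]
contact_force: [-0.0, -0.5, 1.2]
grip_width: 89.7
[-0.514   0.1114  1.8309  0.0028  1.1994  0.8951]
(array([ 0.23  , -0.4451,  0.1061]), array([-0.0021, -0.0015,  0.0077]))
```

```bash
python3 -m pendant '[[[0.115,-0.222,0],[0,0,0],0.09],[[0.115,-0.222,0],[0,0,0],0.09],[[0.115,-0.222,0],[0,0,0],0.09],[[0.115,-0.222,0],[0,0,0],0.09],[[0.115,-0.222,0],[0,0,0],0.09],[[0.115,-0.222,0],[0,0,0],0.09],[[0.23,-0.445,0],[0,0,0.008],0.09],[[0.23,-0.445,0],[0,0,0.008],0.09],[[0.23,-0.445,0],[0,0,0.008],0.09],[[0.23,-0.445,0],[0,0,0.008],0.09]]'
python3 -c "from h import *; o=get_obs();print(o['joint_positions'].round(4),o['tool_pos']); print(delta([536,350,300],[np.pi,0,.153]))"
python3 -m pendant '[[[0,0,0.1],[0,0,0],0.09],[[0,0,0.1],[0,0,0],0.09],[[0,0,0.1],[0,0,0],0.09],[[0,0,0.1],[0,0,0],0.09]]'
python3 - <<'E'
from h import *
o=get_obs();print(o['joint_positions'].round(4),o['tool_pos']); print(delta([536,350,300],[np.pi,0,.153]))
c=snap("wrist","w1",s=1.2); print(w2px(c,[[536,350,36],[467,339,50],[558,353,48]])*1.2)
E
```

```text
time: 1.9
tool_pos: [511.2, 264.6, 404.3]
tcp_rot: [3.141, 0.0, 0.145]
contact_force: [1.0, -0.8, 0.2]
grip_width: 89.5
[ 3.4450e-01  4.3580e-01  1.3806e+00 -3.0000e-04  1.3258e+00  1.7705e+00] [511.1843443  264.56625712 404.3489751 ]
(array([ 0.0369, -0.081 ,  0.1043]), array([ 0.0004,  0.0005, -0.0081]))
time: 2.23
tool_pos: [509.6, 262.2, 299.5]
tcp_rot: [3.139, 0.01, 0.145]
contact_force: [0.2, 0.1, -0.4]
grip_width: 90.0
[ 3.4150e-01  5.3130e-01  1.5297e+00 -3.0000e-04  1.0910e+00  1.7672e+00] [509.61605439 262.20375304 299.48717865]
(array([ 0.0388, -0.0831, -0.0011]), array([ 0.0022,  0.0102, -0.0078]))
[[197.4  194.04]
 [203.28 309.6 ]
 [186.72 158.04]]
```

View pics/w1.png

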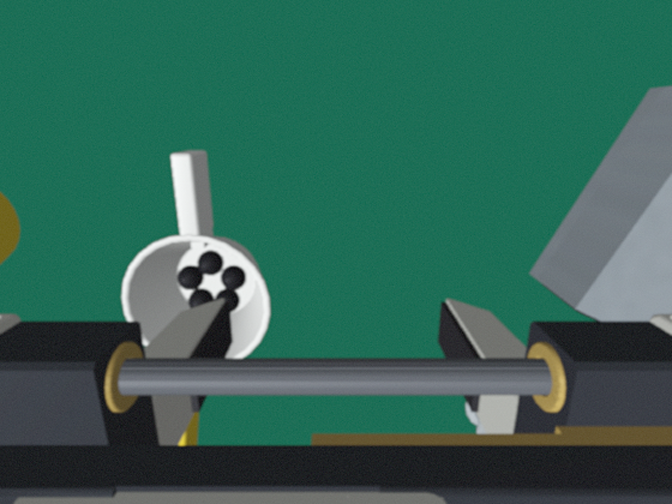

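```bash
python3 - <<'E'
from h import *
c=load("w1")
for u,v,z in [(196,309,50),(189,153,48),(196,236,48),(122,300,50),(270,308,50)]: print(px2w(c,u/1.2,v/1.2,z))
a=px2w(c,196/1.2,309/1.2,50);b=px2w(c,189/1.2,153/1.2,48); print(np.linalg.norm(b-a),np.arctan2(*(b-a)[1::-1]))
# fit kinematics
D=np.array([[0.3427,1.525,1.2754,519.4,404.4],[.1112,1.8312,1.1992,392.8,404.8],[.4358,1.3806,1.3258,0,404.35],[.5313,1.5297,1.0910,0,299.5]])
D[2,3]=np.sqrt(511.18**2+264.57**2-76.4**2);D[3,3]=np.sqrt(509.6**2+262.2**2-76.4**2)
from scipy.optimize import least_squares
def f(p):
    d,a2,a3,e,off=p; r=[]
    for q2,q3,q5,rho,z in D:
        s=q2+q3; r+=[off+a2*np.sin(q2)+a3*np.sin(s)+e*np.cos(s)-rho, d+a2*np.cos(q2)+a3*np.cos(s)-e*np.sin(s)-z]
    return np.array(r)
s=least_squares(f,[250,450,400,0,0]); print(s.x,s.fun.round(1))
E
```

```text
[466.7 343.5  50. ]
[561.  351.8  48. ]
[513.4 346.   48. ]
[466.3 389.   50. ]
[474. 298.  50.]
94.6856905767709 0.08779072904473245
[ 89.62025928 504.68198896 382.39942144  51.12308523  -0.97470624] [-0.1 -0.2 -0.  -0.1  0.1  0.2  0.   0.1]
```

```bash
python3 -m pendant '[[[0.0388,-0.0831,0],[0.12,0,0.035],0.09],[[0.0388,-0.0831,0],[0.12,0,0.035],0.09],[[0.0388,-0.0831,0],[0.12,0,0.035],0.09]]'
python3 - <<'E'
from h import *
o=get_obs();print(o['joint_positions'].round(4),o['tool_pos'],o['tcp_rot']); print(delta([536.5,350,195],[np.pi,0,.11]))
E
```

```text
time: 2.53
tool_pos: [538.9, 354.2, 307.6]
tcp_rot: [-3.017, -0.004, 0.11]
contact_force: [-0.6, -0.6, 0.2]
grip_width: 89.7
[0.4372 0.6287 1.3272 0.128  1.1447 1.8469] [538.87678482 354.17311108 307.63851788] [-3.0171291  -0.00416216  0.11031436]
(array([-0.0033,  0.0178,  0.1113]), array([-0.1245, -0.0041,  0.0006]))
```

```bash
cat > k.py <<'E'
from h import *
from scipy.optimize import least_squares
C=(R.from_euler('y',-np.pi)*R.from_euler('z',np.pi/2)*R.from_euler('x',np.pi))
def fk(q,d6,s4=1):
    D,a2,a3,e,off=89.62,504.68,382.4,51.12,-.97; D+=d6
    s=q[1]+q[2]; rho=off+a2*np.sin(q[1])+a3*np.sin(s)+e*np.cos(s); z=D+a2*np.cos(q[1])+a3*np.cos(s)-e*np.sin(s)
    B=R.from_euler('z',q[0])
    r=B*R.from_euler('y',s)*R.from_euler('z',s4*q[3])*R.from_euler('y',q[4])*R.from_euler('z',q[5])*C
    return B.apply([rho,76.4,z])+r.apply([0,0,d6]), r
LO=np.array([-2.53,-.77,.04,-1,.28,-3.11]);HI=np.array([2.53,2.02,2.7,4.14,2.66,3.11])
def ik(p,r,q0,d6,s4=1):
    f=lambda q:np.r_[(fk(q,d6,s4)[0]-p)/200,((fk(q,d6,s4)[1].inv()*r).as_rotvec())]
    return least_squares(f,np.clip(q0,LO+.01,HI-.01),bounds=(LO,HI))
E
python3 - <<'E'
from k import *
o=get_obs();q=o['joint_positions'];r=R.from_euler('xyz',o['tcp_rot'])
for s4 in(1,-1):
  s=least_squares(lambda p:fk(q,p[0],s4)[0]-o['tool_pos'],[150]); print(s4,s.x,s.fun,(fk(q,s.x[0],s4)[1].inv()*r).as_rotvec())
E
python3 -m pendant '[[[-0.0033,0.0178,0.06],[-0.1245,-0.004,0],0.09],[[-0.0033,0.0178,0.06],[-0.1245,-0.004,0],0.09],[[-0.0033,0.0178,0.06],[-0.1245,-0.004,0],0.09]]'
python3 - <<'E'
from h import *
print(delta([536.5,350,195],[np.pi,0,.11]))
c=snap("wrist","w2"); print(w2px(c,[[536,350,36],[467,342,50],[560,352,48]]))
E
```

```text
1 [142.80044608] [-0.93584621 -0.08846889  0.25923571] [ 6.21817051e-16  3.14418630e-16 -2.55112771e-16]
-1 [-101.61410402] [-8.60152846 -8.95602965 -1.63355691] [ 0.22429177 -0.06354433  0.10580455]
time: 2.78
tool_pos: [534.2, 339.0, 240.2]
tcp_rot: [3.134, 0.012, 0.111]
contact_force: [-0.0, -0.7, -0.8]
grip_width: 89.8
(array([ 0.0041, -0.011 ,  0.045 ]), array([0.0073, 0.0118, 0.0007]))
[[259.6 238.6]
 [261.1 352.5]
 [258.9 205.5]]
```

View pics/w2.png

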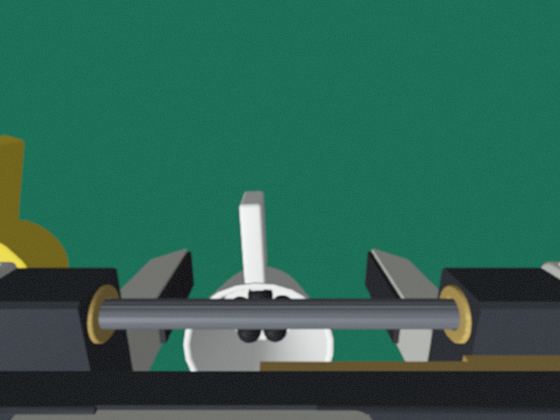

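The handle end is at (253,200) and its base at (256,280), about 3 mm left of the estimate. I'll correct for that, descend and grip.

```bash
python3 -m pendant '[[[0.004,-0.0135,0.02],[0.007,0.012,0],0.09],[[0.004,-0.0135,0.044],[0.007,0.012,0],0.09],[[0.004,-0.0135,0.044],[0.007,0.012,0],0.09],[[0.004,-0.0135,0.044],[0.007,0.012,0],0.0],[[0.004,-0.0135,0.044],[0.007,0.012,0],0.0],[[0.004,-0.0135,0.044],[0.007,0.012,0],0.0],[[0.004,-0.0135,0.044],[0.007,0.012,0],0.0],[[0.004,-0.0135,0.044],[0.007,0.012,0],0.0],[[0.004,-0.0135,0.044],[0.007,0.012,0],0.0]]'
python3 -m pendant '[[[0,0,0],[0,0,0],0.0],[[0,0,0],[0,0,0],0.0],[[0,0,0],[0,0,0],0.0]]'
python3 - <<'E'
from k import *
o=get_obs();q=o['joint_positions']; print(q.round(3),delta([536.5,352,195],[np.pi,0,.11]))
th=1.28
comp=np.array([526.4,-45.8]); d=np.array([np.cos(th),np.sin(th),0])
for tip in (0,40,70,85,95):
    r=R.from_euler('z',th)*R.from_euler('y',-np.radians(tip))*R.from_euler('x',np.pi)
    # lip: cup frame point (-46,0,50) ; grip (70,0,36); cup rot = r*Rx(pi)
    rc=r*R.from_euler('x',np.pi)
    lip=np.r_[comp,92.]+22*d
    g=lip+rc.apply([116,0,-14]); p=g-r.apply([0,0,159])
    q0=np.array([-.4,.6,1.4,0.1 if tip<30 else 1.4,1.2,0]) 
    s=ik(p,r,q0,142.8); print(tip,p.round(),r.as_euler('xyz').round(3),s.x.round(2),round(s.cost,6))
E
```

```text
time: 3.58
tool_pos: [537.5, 353.3, 199.7]
tcp_rot: [-3.139, -0.007, 0.11]
contact_force: [1.7, 0.4, 0.4]
grip_width: 54.6
time: 3.83
tool_pos: [537.3, 353.3, 198.9]
tcp_rot: [-3.139, -0.006, 0.11]
contact_force: [0.3, -0.5, 0.1]
grip_width: 34.6
[0.463 0.76  1.404 0.    0.971 1.923] (array([-0.001 ,  0.0012,  0.0039]), array([-0.0024, -0.0058,  0.0001]))
0 [566.  86. 237.] [3.142 0.    1.28 ] [0.02 0.61 1.59 0.   0.94 0.31] 0.0
40 [531. -29. 278.] [ 3.142 -0.698  1.28 ] [-0.38  0.52  1.74  0.8   1.11 -0.54] 0.0
70 [ 505. -117.  251.] [ 3.142 -1.222  1.28 ] [-0.63  0.68  1.77  1.09  1.51 -0.92] 0.0
85 [ 494. -153.  220.] [ 3.142 -1.484  1.28 ] [-0.71  0.81  1.75  1.17  1.72 -1.04] 0.0
95 [ 488. -173.  195.] [ 0.    -1.484 -1.862] [-0.75  0.91  1.72  1.21  1.86 -1.1 ] 0.0
```

```bash
python3 -m pendant '[[[0,0,0],[0,0,0],0.0],[[0,0,0],[0,0,0],0.0],[[0,0,0],[0,0,0],0.0],[[0,0,0],[0,0,0],0.0],[[0,0,-0.01],[0,0,0],0.0],[[0,0,-0.03],[0,0,0],0.0],[[0,0,-0.055],[0,0,0],0.0],[[0,0,-0.08],[0,0,0],0.0],[[0,0,-0.1],[0,0,0],0.0],[[0,0,-0.1],[0,0,0],0.0]]'
python3 - <<'E'
from h import *
print(delta([566,86,300],[np.pi,0,1.28]))
c=snap("wrist","w3")
E
```

```text
time: 4.67
tool_pos: [537.6, 353.5, 304.5]
tcp_rot: [-3.136, -0.014, 0.11]
contact_force: [0.8, -0.3, -1.4]
grip_width: 11.9
(array([-0.0012,  0.269 ,  0.003 ]), array([ 0.0035, -0.0159, -1.1697]))
```

View pics/w3.png

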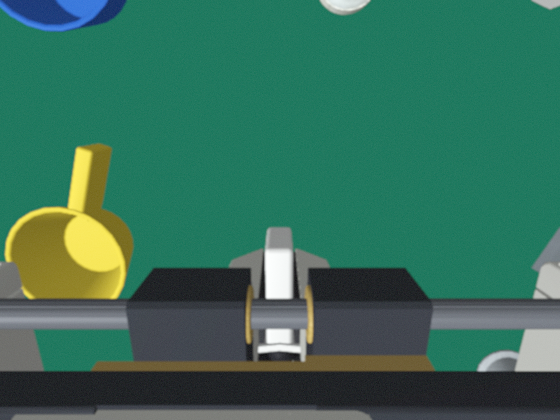

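The cup is held: opening 11.9 mm, handle at (279,228) between the pads. Next, carry it toward the case.

```bash
python3 -m pendant '[[[0,0.01,0],[0,0,-0.05],0],[[0,0.03,0],[0,0,-0.13],0],[[0,0.06,0],[0,0,-0.25],0],[[0,0.09,0],[0,0,-0.37],0],[[0,0.12,0],[0,0,-0.49],0],[[0,0.15,0],[0,0,-0.61],0],[[0,0.18,0],[0,0,-0.73],0],[[0,0.21,0],[0,-0.005,-0.85],0],[[0,0.235,0],[0,-0.008,-0.96],0],[[0,0.25,0],[0,-0.01,-1.05],0]]'
python3 - <<'E'
from h import *
print(get_obs()["joint_positions"].round(2),delta([566,86,300],[np.pi,0,1.28]))
th=1.28
for tip,p in [(0,[566,86,300]),(40,[531,-29,300]),(65,[509,-100,270]),(80,[497.5,-141,232]),(92,[489.5,-167,202])]:
    print(tip,delta(p,(R.from_euler('z',th)*R.from_euler('y',-np.radians(tip))*R.from_euler('x',np.pi)).as_euler('xyz')))
E
```

```text
time: 5.55
tool_pos: [563.9, 101.9, 296.8]
tcp_rot: [-3.138, 0.005, 1.164]
contact_force: [0.5, 0.3, -0.9]
grip_width: 11.8
[ 0.05  0.53  1.53 -0.    1.08  0.45] (array([-0.0138,  0.0082, -0.0031]), array([-0.0036,  0.0049, -0.1162]))
0 (array([-0.0138,  0.0082, -0.0031]), array([-0.0036,  0.0049, -0.1162]))
40 (array([-0.1333,  0.0216, -0.0026]), array([ 0.0371,  0.7022, -0.1127]))
65 (array([-0.207 ,  0.0296,  0.0278]), array([ 0.0627,  1.138 , -0.1055]))
80 (array([-0.249 ,  0.0354,  0.066 ]), array([ 0.0782,  1.3995, -0.0992]))
92 (array([-0.2759,  0.0384,  0.0961]), array([ 0.0905,  1.6086, -0.093 ]))
```

```bash
python3 -m pendant '[[[-0.0138,0.008,-0.003],[0,0.005,-0.11],0],[[-0.04,0.011,-0.003],[0.008,0.11,-0.116],0],[[-0.07,0.014,-0.003],[0.015,0.23,-0.115],0],[[-0.095,0.017,-0.003],[0.022,0.35,-0.115],0],[[-0.115,0.019,-0.003],[0.03,0.47,-0.114],0],[[-0.125,0.021,-0.003],[0.035,0.59,-0.114],0],[[-0.135,0.022,-0.003],[0.037,0.702,-0.113],0]]'
python3 -m pendant '[[[0,0,0],[0,0,0],0]]'
python3 - <<'E'
from h import *
print(get_obs()["joint_positions"].round(2))
th=1.28
for tip,p in [(40,[531,-29,300]),(65,[509,-100,270]),(80,[497.5,-141,232]),(92,[489.5,-167,202])]:
    print(tip,delta(p,(R.from_euler('z',th)*R.from_euler('y',-np.radians(tip))*R.from_euler('x',np.pi)).as_euler('xyz')))
snap("scene","s4",crop=(200,150,420,315),s=3.6)
E
```

```text
time: 6.13
tool_pos: [529.9, -29.3, 300.8]
tcp_rot: [3.138, -0.705, 1.276]
contact_force: [-0.8, 0.1, -1.1]
grip_width: 11.8
time: 6.22
tool_pos: [529.6, -30.3, 299.9]
tcp_rot: [-3.14, -0.703, 1.271]
contact_force: [0.5, -1.1, -2.7]
grip_width: 11.7
[-0.38  0.48  1.73  0.79  1.14 -0.5 ]
40 (array([0.0013, 0.0009, 0.001 ]), array([ 0.0045, -0.0052, -0.0067]))
65 (array([-0.0748,  0.0008, -0.0242]), array([ 0.0059,  0.4312, -0.0057]))
80 (array([-0.1318,  0.002 , -0.0228]), array([ 0.0066,  0.693 , -0.0049]))
92 (array([-0.172 ,  0.002 , -0.0175]), array([ 0.0072,  0.9024, -0.0042]))
```

View pics/s4.png

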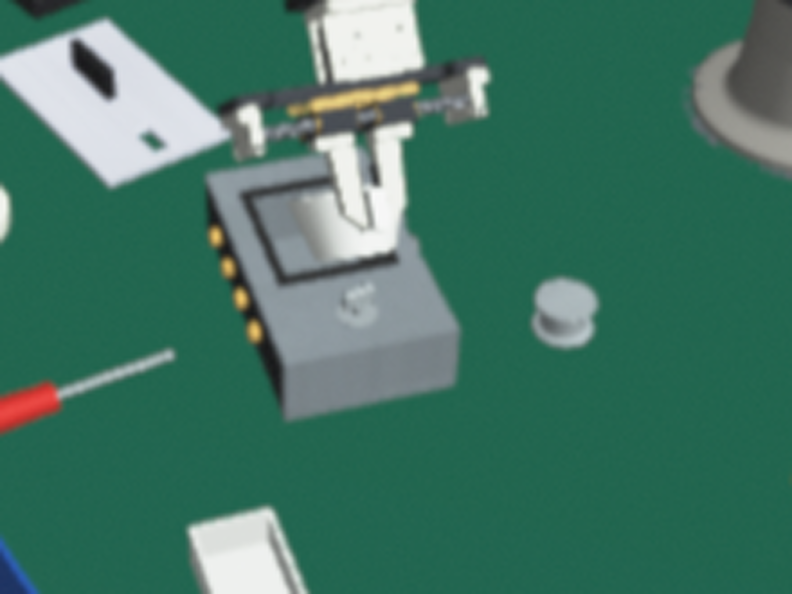

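The cup is tilted at about 40° over the compartment, centred near (345,225). Now pour.

```bash
python3 -m pendant '[[[-0.019,0.001,-0.007],[0.005,0.1,-0.006],0],[[-0.037,0.001,-0.013],[0.005,0.21,-0.006],0],[[-0.056,0.001,-0.02],[0.006,0.32,-0.006],0],[[-0.075,0.001,-0.024],[0.006,0.431,-0.006],0],[[-0.094,0.0015,-0.024],[0.006,0.52,-0.005],0],[[-0.113,0.002,-0.023],[0.006,0.6,-0.005],0],[[-0.132,0.002,-0.023],[0.006,0.69,-0.005],0],[[-0.145,0.002,-0.021],[0.007,0.76,-0.005],0],[[-0.159,0.002,-0.019],[0.007,0.83,-0.004],0],[[-0.172,0.002,-0.0175],[0.007,0.9,-0.004],0]]'
python3 -m pendant '[[[0,0,0],[0,0,0],0],[[0,0,0],[0,0,0],0],[[0,0,0],[0,0,0],0],[[0,0,0],[0,0,0],0],[[0,0,0],[0,0,0],0],[[0,0,0],[0,0,0],0]]'
python3 - <<'E'
from h import *
a=snap("top","t5")["color"];b=snap("scene","s5")["color"]
A=cv2.resize(a[170:250,230:340],None,fx=5,fy=5)[:, :, ::-1];B=cv2.resize(b[170:290,230:350],None,fx=3.3,fy=3.33)[:,:,::-1]
o=np.zeros((600,800,3),np.uint8);A=cv2.resize(A,(400,290));o[:290,:400]=A;B=cv2.resize(b[150:300,240:350],(400,545))[:,:,::-1];o[:545,400:]=B
cv2.imwrite("pics/c5.png",o)
for tip,p in [(65,[509,-100,290]),(40,[531,-29,310]),(0,[566,86,310])]:
    print(tip,delta(p,(R.from_euler('z',1.28)*R.from_euler('y',-np.radians(tip))*R.from_euler('x',np.pi)).as_euler('xyz')))
E
```

```text
time: 7.1
tool_pos: [491.4, -164.6, 203.0]
tcp_rot: [-0.04, -1.543, -1.812]
contact_force: [1.0, -0.1, -1.6]
grip_width: 11.6
time: 7.6
tool_pos: [491.4, -164.9, 205.2]
tcp_rot: [0.169, -1.543, -2.025]
contact_force: [-0.2, -0.3, -0.8]
grip_width: 12.2
65 (array([ 0.0832, -0.0011,  0.0698]), array([-0.004 , -0.464 ,  0.0052]))
40 (array([1.012e-01, 1.000e-04, 1.447e-01]), array([-0.0028, -0.9003,  0.0061]))
0 (array([0.0978, 0.0013, 0.2648]), array([-6.0000e-04, -1.5985e+00,  7.2000e-03]))
```

View pics/c5.png

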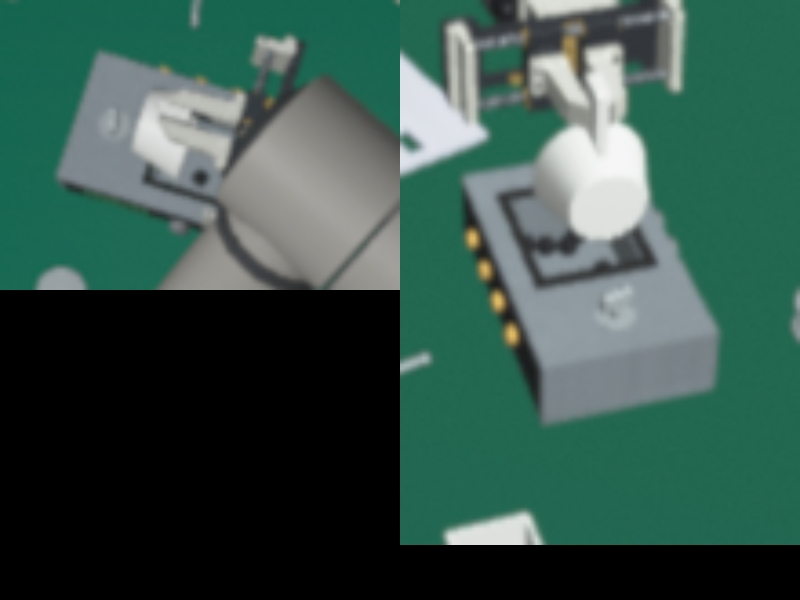

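```bash
python3 -m pendant '[[[0.02,0,0.015],[0,-0.11,0.001],0],[[0.04,0,0.033],[0,-0.22,0.002],0],[[0.06,0,0.05],[0,-0.34,0.004],0],[[0.083,-0.001,0.07],[-0.004,-0.46,0.005],0],[[0.09,-0.0005,0.095],[-0.003,-0.57,0.005],0],[[0.095,0,0.12],[-0.003,-0.68,0.006],0],[[0.1,0,0.14],[-0.003,-0.79,0.006],0],[[0.101,0,0.145],[-0.003,-0.9,0.006],0],[[0.1,0,0.18],[-0.002,-1.01,0.006],0],[[0.1,0.001,0.21],[-0.001,-1.12,0.006],0]]'
python3 -m pendant '[[[0,0,0],[0,0,0],0]]'
python3 -c "
from h import *
print(delta([566,86,310],[np.pi,0,1.28]),delta([537,200,310],[np.pi,0,0.7]),get_obs()['joint_positions'].round(2))"
```

```text
time: 8.53
tool_pos: [550.2, 33.7, 311.1]
tcp_rot: [3.14, -0.475, 1.279]
contact_force: [-0.5, 0.1, -1.8]
grip_width: 11.9
time: 8.62
tool_pos: [550.7, 38.1, 311.8]
tcp_rot: [3.14, -0.476, 1.287]
contact_force: [-1.0, 1.0, -0.3]
grip_width: 11.6
(array([0.0438, 0.0012, 0.0246]), array([ 1.000e-04, -4.757e-01,  6.200e-03])) (array([ 0.1339, -0.0586,  0.0709]), array([-0.1379, -0.4623,  0.5751])) [-0.19  0.47  1.65  0.56  1.04 -0.19]
```

```bash
python3 -m pendant '[[[0.011,0,0.006],[0,-0.12,0.001],0],[[0.022,0,0.012],[0,-0.24,0.002],0],[[0.033,0,0.018],[0,-0.36,0.004],0],[[0.044,0.001,0.0246],[0,-0.476,0.006],0],[[0.044,0.001,0.0246],[0,-0.476,0.006],0]]'
python3 - <<'E'
from h import *
for p,y in [([552,219,310],.7),([537.3,353.3,310],.11)]: print(delta(p,[np.pi,0,y]))
snap("scene","s6");snap("top","t6")
E
```

```text
time: 9.03
tool_pos: [565.8, 83.1, 308.7]
tcp_rot: [-3.139, 0.0, 1.278]
contact_force: [0.3, 0.7, -0.4]
grip_width: 11.8
(array([ 0.1262, -0.0524, -0.0012]), array([-0.0026,  0.001 ,  0.5781]))
(array([ 0.2505, -0.1052, -0.001 ]), array([-0.0023,  0.0018,  1.1681]))
```

```bash
python3 -m pendant '[[[0.025,-0.01,0],[0,0,0.117],0],[[0.05,-0.021,0],[0,0,0.234],0],[[0.075,-0.032,0],[0,0,0.35],0],[[0.1,-0.042,0],[0,0,0.467],0],[[0.125,-0.053,0],[0,0,0.584],0],[[0.15,-0.063,0],[0,0,0.7],0],[[0.175,-0.074,0],[0,0,0.817],0],[[0.2,-0.084,0],[0,0,0.934],0],[[0.225,-0.095,0],[0,0,1.05],0],[[0.25,-0.105,0],[0,0,1.168],0]]'
python3 -m pendant '[[[0,0,0.02],[0,0,0],0],[[0,0,0.05],[0,0,0],0],[[0,0,0.075],[0,0,0],0],[[0,0,0.075],[0,0,0],0],[[0,0,0.075],[0,0,0],0]]'
python3 - <<'E'
from h import *
print(delta([537,353,199],[np.pi,0,.11]))
# dark blobs in compartment in scene and top
for n in("s6","t6"):
    c=load(n); k=np.array([526.4,-45.8]);th=1.28;y=np.array([np.cos(th),np.sin(th)]);x=np.array([np.sin(th),-np.cos(th)])
    P=np.array([[*(k+a*x+b*y),60] for a,b in((-38,-48),(38,-48),(38,48),(-38,48))])
    m=np.zeros(c["color"].shape[:2],np.uint8);cv2.fillPoly(m,[w2px(c,P).astype(np.int32)],255)
    g=cv2.cvtColor(c["color"],cv2.COLOR_RGB2GRAY);d=((g<70)&(m>0)).astype(np.uint8)
    nn,_,st,ct=cv2.connectedComponentsWithStats(d);print(n,[(s[4],ct[i].round(),px2w(c,*ct[i],21)) for i,s in enumerate(st) if i and s[4]>3])
c=load("s6");cv2.imwrite("pics/s6c.png",cv2.resize(c["color"][180:270,240:340,::-1],None,fx=5,fy=5,interpolation=cv2.INTER_CUBIC))
E
```

```text
time: 9.97
tool_pos: [538.3, 350.2, 309.7]
tcp_rot: [-3.134, 0.003, 0.1]
contact_force: [0.7, -0.0, -1.4]
grip_width: 11.7
time: 10.38
tool_pos: [538.2, 349.5, 233.9]
tcp_rot: [-3.137, 0.005, 0.105]
contact_force: [-0.4, -0.2, 0.1]
grip_width: 11.5
(array([-0.0007, -0.0035,  0.0349]), array([-0.0051,  0.0049, -0.005 ]))
s6 [(np.int32(85), array([283., 203.]), array([ 490.6, -127.3,   21. ])), (np.int32(25), array([298., 209.]), array([466.7, -78.7,  21. ])), (np.int32(14), array([283., 218.]), array([527.6, -69.3,  21. ]))]
t6 [(np.int32(45), array([297., 215.]), array([528.4, -81. ,  21. ])), (np.int32(10), array([281., 220.]), array([507.5, -19.5,  21. ]))]
```

```bash
python3 -m pendant '[[[-0.001,-0.003,0.015],[-0.005,0.005,-0.005],0],[[-0.001,-0.003,0.027],[-0.005,0.005,-0.005],0],[[-0.001,-0.003,0.032],[-0.005,0.005,-0.005],0],[[-0.001,-0.003,0.033],[-0.005,0.005,-0.005],0]]'
python3 - <<'E'
from h import *
print(delta([537,353,199],[np.pi,0,.11]))
a=load("t6")["color"][185:245,240:330,::-1];b=load("s6")["color"][185:260,240:340,::-1]
o=np.zeros((600,800,3),np.uint8);o[:300,:450]=cv2.resize(a,(450,300),interpolation=cv2.INTER_CUBIC);o[300:600,:400]=cv2.resize(b,(400,300),interpolation=cv2.INTER_CUBIC)
cv2.imwrite("pics/c6.png",o)
E
```

```text
time: 10.72
tool_pos: [536.8, 353.5, 201.6]
tcp_rot: [3.141, -0.003, 0.111]
contact_force: [-0.7, -0.5, -0.7]
grip_width: 12.1
(array([0.0001, 0.0005, 0.0026]), array([ 0.0007, -0.0029,  0.0012]))
```

View pics/c6.png

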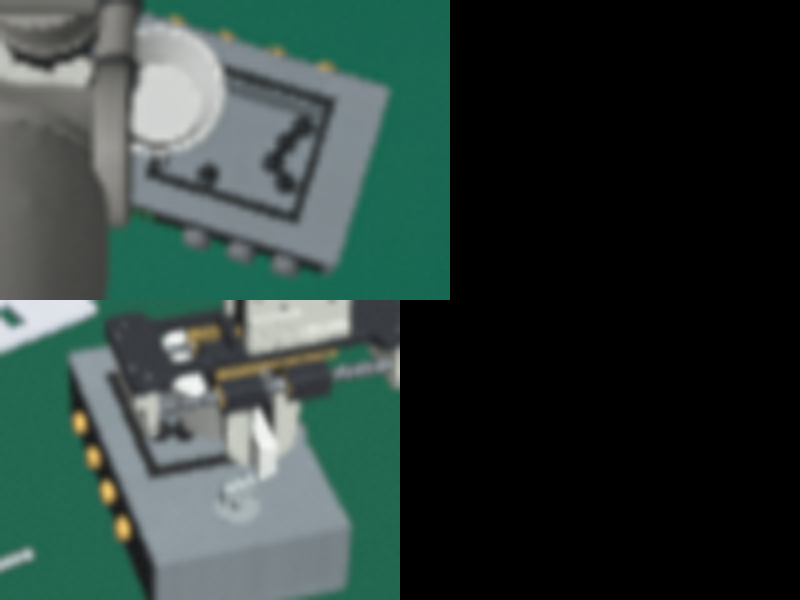

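All five balls are in the compartment, at (302,122), (290,140), (272,162), (285,182) and (207,175), and the cup is empty. I'll set the cup down and release it.

```bash
python3 -m pendant '[[[0,0,0.002],[0,-0.003,0],0],[[0,0,0.004],[0,-0.003,0],0],[[0,0,0.004],[0,-0.003,0],0]]'
python3 -m pendant '[[[0,0,0.0],[0,0,0],0.05],[[0,0,0.0],[0,0,0],0.05],[[0,0,0.0],[0,0,0],0.05],[[0,0,0.0],[0,0,0],0.05],[[0,0,0],[0,0,0],0.05],[[0,0,0.0],[0,0,0],0.05],[[0,0,-0.02],[0,0,0],0.05],[[0,0,-0.05],[0,0,0],0.05],[[0,0,-0.09],[0,0,0],0.05],[[0,0,-0.12],[0,0,0],0.05]]'
python3 - <<'E'
from k import *
print(get_obs()['joint_positions'].round(2))
for yw in (1.65-np.pi/2,1.65-np.pi/2+np.pi,1.2-np.pi/2,): pass
# stud at (556,55); wing angle a in case = .1-.45, case yaw -.29; jaw axis tool y perpendicular to wing: tool x along wing
for a in (.1,.25,.45,1.571):
    for w in (0,np.pi,-np.pi):
        yw=-.289+a+w; q1=np.arctan2(54.8,556)-np.arcsin(76.4/558.6); q6=q1+np.pi/2-yw; print(a,round(yw,2),"q6",round(q6,2))
print(delta([556,55,310],[np.pi,0,-.05]))
E
```

```text
time: 10.97
tool_pos: [537.1, 354.1, 198.7]
tcp_rot: [3.141, -0.002, 0.112]
contact_force: [0.3, -0.1, -0.5]
grip_width: 11.7
time: 11.8
tool_pos: [536.7, 354.2, 320.4]
tcp_rot: [3.141, -0.003, 0.112]
contact_force: [0.8, 0.8, 0.8]
grip_width: 49.6
[ 0.46  0.63  1.29 -0.    1.22  1.92]
0.1 -0.19 q6 1.72
0.1 2.95 q6 -1.42
0.1 -3.33 q6 4.86
0.25 -0.04 q6 1.57
0.25 3.1 q6 -1.57
0.25 -3.18 q6 4.71
0.45 0.16 q6 1.37
0.45 3.3 q6 -1.77
0.45 -2.98 q6 4.51
1.571 1.28 q6 0.25
1.571 4.42 q6 -2.89
1.571 -1.86 q6 3.39
(array([-0.0142,  0.2995,  0.0105]), array([ 0.0003, -0.0026,  0.1619]))
```

```bash
python3 -m pendant '[[[-0.054,0.2975,0],[0,0,0.162],0.05],[[-0.054,0.2975,0],[0,0,0.162],0.05],[[-0.054,0.2975,0],[0,0,0.162],0.05],[[-0.054,0.2975,0],[0,0,0.162],0.05],[[-0.054,0.2975,0],[0,0,0.162],0.05],[[-0.054,0.2975,0],[0,0,0.162],0.05],[[-0.054,0.2975,0],[0,0,0.162],0.05],[[-0.054,0.2975,0.01],[0,0,0.162],0.05],[[-0.054,0.2975,0.01],[0,0,0.162],0.05],[[-0.054,0.2975,0.01],[0,0,0.162],0.05]]'
python3 - <<'E'
from h import *
print(get_obs()['tcp_rot'])
c=snap("wrist","w7"); p=w2px(c,[[556,55,84],[556,55,60]]);print(p)
snap("wrist","w7",crop=(160,60,440,260),s=2.8)
E
```

```text
time: 12.63
tool_pos: [516.1, 51.9, 308.0]
tcp_rot: [3.141, -0.001, -0.052]
contact_force: [-0.6, 0.2, -0.3]
grip_width: 49.9
[ 3.14115252e+00 -6.61019758e-04 -5.22608454e-02]
[[271.6 174.6]
 [272.3 167.7]]
```

View pics/w7.png

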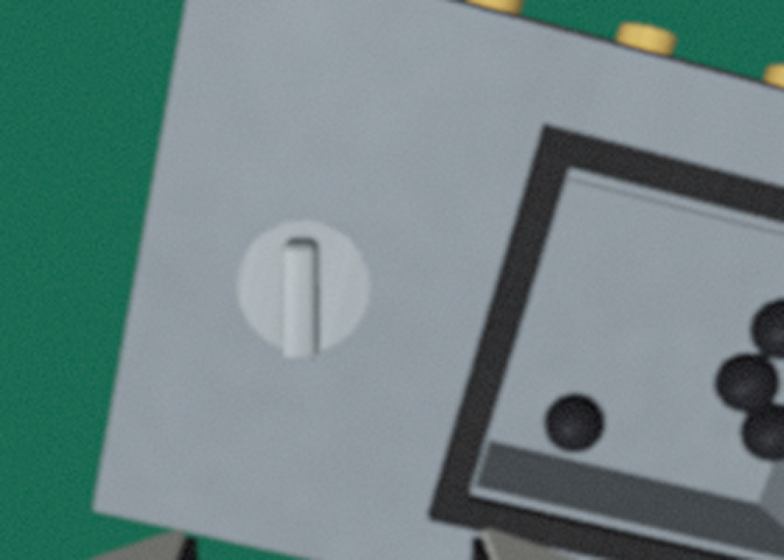

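```bash
python3 - <<'E'
from h import *
c=load("w7"); f=lambda u,v,z:px2w(c,160+u/2.8,60+v/2.8,z)
print("wing",f(300,298,84),f(302,242,84),f(299,354,84),"disc",f(304,287,61))
obs=[(f(95,512,60),(-70,120)),(f(545,125,65),(50,35)),(f(430,518,65),(-50,35)),(f(188,0,60),None)]
for o in obs: print(o)
A=np.array([o[0][:2] for o in obs[:3]]);B=np.array([o[1] for o in obs[:3]],float)
from scipy.optimize import least_squares
def g(p):
    M=np.array([[np.cos(p[2]),-np.sin(p[2])],[np.sin(p[2]),np.cos(p[2])]]);return (B@M.T+p[:2]-A).ravel()
s=least_squares(g,[533,-22,-.29]);print("case",s.x,s.fun.round(1)); th=s.x[2]
print("edge yaw",np.arctan2(*(obs[3][0]-obs[0][0])[1::-1]))
print("stud",s.x[:2]+80*np.array([-np.sin(th),np.cos(th)]))
E
```

```text
wing [561.4  58.4  84. ] [573.5  57.2  84. ] [549.   59.4  84. ] disc [560.2  58.2  61. ]
(array([503.9, 116.4,  60. ]), (-70, 120))
(array([594.7,   1.4,  65. ]), (50, 35))
(array([499.9,  29.4,  65. ]), (-50, 35))
(array([625.4,  80.3,  60. ]), None)
case [ 5.37443009e+02 -1.82705923e+01 -2.84640493e-01] [ 0.1  0.2  0.6 -0.1 -0.6 -0. ]
edge yaw -0.28881189775104454
stud [559.90800273  58.51042117]
```

```bash
python3 - <<'E'
from h import *
print(delta([560.5,58.4,260],[np.pi,0,-.08]))
E
```

```text
(array([ 0.0438, -0.0073,  0.0485]), array([ 0.0004, -0.0018,  0.0305]))
```

```bash
python3 -m pendant '[[[0.044,-0.0073,0.02],[0,-0.002,0.03],0.05],[[0.044,-0.0073,0.0485],[0,-0.002,0.03],0.05],[[0.044,-0.0073,0.0485],[0,-0.002,0.03],0.05],[[0.044,-0.0073,0.0485],[0,-0.002,0.03],0.05]]'
python3 -m pendant '[[[0,0,0.008],[0,0,0],0.05],[[0,0,0.013],[0,0,0],0.05],[[0,0,0.013],[0,0,0],0.05]]'
python3 - <<'E'
from h import *
print(delta([560.5,58.4,244],[np.pi,0,-.08]),get_obs()['contact_force'])
E
```

```text
time: 13.07
tool_pos: [560.2, 59.0, 258.4]
tcp_rot: [3.141, 0.005, -0.078]
contact_force: [-0.5, 0.1, 1.0]
grip_width: 49.8
time: 13.32
tool_pos: [560.0, 57.9, 246.7]
tcp_rot: [3.141, 0.001, -0.08]
contact_force: [-0.9, 0.1, -1.0]
grip_width: 50.1
(array([ 0.0004, -0.0006,  0.0027]), array([0.0008, 0.0009, 0.0004])) [-0.89648304  0.09823672 -1.01013728]
```

```bash
python3 -m pendant '[[[0,0,0.002],[0,0,0],0],[[0,0,0.002],[0,0,0],0],[[0,0,0.002],[0,0,0],0],[[0,0,0.002],[0,0,0],0],[[0,0,0.002],[0,0,0],0],[[0,0,0.002],[0,0,0],0],[[0,0,0.002],[0,0,0],0],[[0,0,0.002],[0,0,0],0],[[0,0,0.002],[0,0,0],0],[[0,0,0.002],[0,0,0],0]]'
python3 -c "from h import *; print(get_obs())"
```

```text
time: 14.15
tool_pos: [560.6, 57.9, 244.8]
tcp_rot: [3.142, 0.0, -0.08]
contact_force: [1.2, 4.0, 0.6]
grip_width: 7.5
{'time': 14.15, 'joint_positions': array([-3.30168312e-02,  5.82692595e-01,  1.61607715e+00, -1.16391585e-05,
        9.42914884e-01,  1.61797182e+00]), 'dq': array([-2.94029178e-05,  1.73493375e-04, -1.47758111e-03, -2.55478884e-04,
       -2.75384055e-03, -2.10913197e-03]), 'tau': array([-2.43514717e+00, -4.97740746e+01, -1.91784990e+01, -1.11479100e+00,
        6.31259358e-02, -3.84103786e-02]), 'tool_pos': array([560.6143789 ,  57.92390187, 244.84190512]), 'tcp_rot': array([ 3.14157891e+00,  9.14252338e-05, -8.01854881e-02]), 'contact_force': array([1.19765029, 3.95718995, 0.588614  ]), 'moment': array([ 0.79448633, -0.10266307, -0.01118915]), 'grip_width': 7.485617716713408}
```

```bash
python3 -m pendant '[[[0,-0.0005,0],[0,0,-0.12],0],[[0,-0.0005,0],[0,0,-0.24],0],[[0,-0.0005,0],[0,0,-0.36],0],[[0,-0.0005,0],[0,0,-0.48],0],[[0,-0.0005,0],[0,0,-0.6],0],[[0,-0.0005,0],[0,0,-0.72],0],[[0,-0.0005,0],[0,0,-0.84],0],[[0,-0.0005,0],[0,0,-0.96],0],[[0,-0.0005,0],[0,0,-1.07],0],[[0,-0.0005,0],[0,0,-1.15],0]]'
python3 -m pendant '[[[0,0,0],[0,0,-0.08],0],[[0,0,0],[0,0,-0.16],0],[[0,0,0],[0,0,-0.2],0],[[0,0,0],[0,0,-0.23],0],[[0,0,0],[0,0,-0.23],0]]'
python3 -c "from h import *; o=get_obs();print(o['moment'],o['tcp_rot'],o['tool_pos'],o['joint_positions'].round(3))"
```

```text
time: 14.98
tool_pos: [560.8, 57.8, 244.8]
tcp_rot: [3.141, 0.001, 1.075]
contact_force: [1.1, 1.0, 0.6]
grip_width: 7.4
time: 15.4
tool_pos: [560.8, 57.8, 244.8]
tcp_rot: [3.141, 0.001, 1.3]
contact_force: [0.7, 1.2, 1.4]
grip_width: 7.7
[ 0.1183372  -0.32969653 -0.43420474] [3.14113700e+00 8.05582473e-04 1.30013298e+00] [560.80196625  57.79392761 244.82856697] [-3.300e-02  5.830e-01  1.616e+00 -1.000e-03  9.430e-01  2.380e-01]
```

```bash
python3 -m pendant '[[[0,0,0],[0,0,0],0.07],[[0,0,0],[0,0,0],0.07],[[0,0,0],[0,0,0],0.07],[[0,0,0],[0,0,0],0.07],[[0,0,-0.02],[0,0,0],0.07],[[0,0,-0.055],[0,0,0],0.07],[[0,0,-0.055],[0,0,0],0.07]]'
python3 -c "
from h import *
print(delta([552,-425,300],[np.pi,0,1.6]))"
```

```text
time: 15.98
tool_pos: [562.1, 58.0, 305.2]
tcp_rot: [3.133, -0.001, 1.3]
contact_force: [2.0, -0.2, 0.7]
grip_width: 49.6
(array([-0.4681,  0.1196,  0.0056]), array([ 8.600e-03,  1.000e-04, -3.002e-01]))
```

```bash
python3 -m pendant '[[[-0.3,0.0767,0],[0.0,0,-0.19],0.07],[[-0.3,0.0767,0],[0.0,0,-0.19],0.07],[[-0.3,0.0767,0],[0.0,0,-0.19],0.07],[[-0.3,0.0767,0],[0.0,0,-0.19],0.07],[[-0.3,0.0767,0],[0.0,0,-0.19],0.07],[[-0.3,0.0767,0],[0.0,0,-0.19],0.07],[[-0.468,0.1196,0],[0.008,0,-0.3],0.07],[[-0.468,0.1196,0],[0.008,0,-0.3],0.07],[[-0.468,0.1196,0],[0.008,0,-0.3],0.07],[[-0.468,0.1196,0],[0.008,0,-0.3],0.07]]'
python3 -m pendant '[[[-0.1,0.02,0],[0,0,0],0.07],[[-0.1,0.02,0],[0,0,0],0.07],[[-0.1,0.02,0],[0,0,0],0.07]]'
python3 - <<'E'
from h import *
print(delta([552,-425,300],[np.pi,0,1.6]))
c=snap("wrist","w8",s=1.2);print(w2px(c,[[550,-393.6,40],[546.8,-288,6]])*1.2)
E
```

```text
time: 16.82
tool_pos: [551.5, -357.2, 300.0]
tcp_rot: [-3.133, -0.0, 1.6]
contact_force: [1.4, 0.3, -0.4]
grip_width: 70.5
time: 17.07
tool_pos: [574.0, -459.4, 299.3]
tcp_rot: [-3.134, 0.002, 1.596]
contact_force: [-0.5, -0.1, -0.0]
grip_width: 70.1
(array([ 0.0349, -0.0211, -0.0006]), array([-0.0079,  0.0019, -0.0038]))
[[300.48 153.12]
 [300.24 -37.92]]
```

View pics/w8.png

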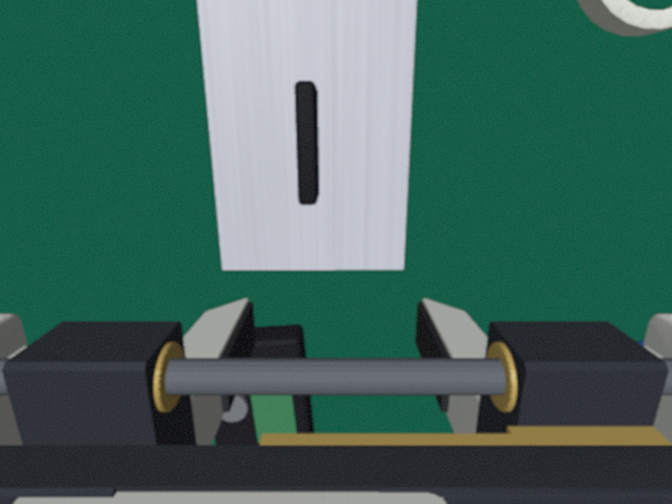

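```bash
python3 - <<'E'
from h import *
c=load("w8"); f=lambda u,v,z:px2w(c,u/1.2,v/1.2,z)
t,b=f(306,82,40),f(308.5,203,40); print("rib",t,b,(t+b)/2,np.linalg.norm(t-b),np.arctan2(*(t-b)[1::-1]))
l,r=f(221,270,6),f(404,269,6); print(l,r,np.linalg.norm(r-l),np.arctan2(*(r-l)[1::-1]))
m=(l+r)/2;th=np.arctan2(*(r-l)[1::-1]);print("grip from edge",m[:2]+87.5*np.array([-np.sin(th),np.cos(th)]))
E
```

```text
rib [ 553.  -355.5   40. ] [ 554.8 -422.5   40. ] [ 553.9 -389.    40. ] 67.02417474314771 1.5976555376733355
[ 489.6 -479.2    6. ] [ 621.2 -474.7    6. ] 131.676915212956 0.03418121071983297
grip from edge [ 552.40972642 -389.50111056]
```

```bash
python3 -c "
from h import *
print(delta([553.2,-389.3,215],[np.pi,0,1.602]))"
```

```text
(array([ 0.0721, -0.0183,  0.0837]), array([-0.0079,  0.0024, -0.007 ]))
```

```bash
python3 -m pendant '[[[0.036,-0.009,0],[-0.008,0.002,-0.006],0.07],[[0.072,-0.018,0.02],[-0.008,0.002,-0.006],0.07],[[0.072,-0.018,0.055],[-0.008,0.002,-0.006],0.07],[[0.072,-0.018,0.083],[-0.008,0.002,-0.006],0.07],[[0.072,-0.018,0.083],[-0.008,0.002,-0.006],0.07],[[0.072,-0.018,0.083],[-0.008,0.002,-0.006],0.07]]'
python3 -c "
from h import *
print(delta([553.2,-389.3,187],[np.pi,0,1.602]))"
```

```text
time: 17.62
tool_pos: [554.0, -382.8, 216.0]
tcp_rot: [-3.139, -0.005, 1.606]
contact_force: [-0.6, -0.6, 0.4]
grip_width: 70.0
(array([-0.0066, -0.0009,  0.0289]), array([-0.0028, -0.0045,  0.0038]))
```

```bash
python3 -m pendant '[[[-0.0066,0,0.014],[0,0,0],0.07],[[-0.0066,0,0.026],[0,0,0],0.07],[[-0.0066,0,0.029],[0,0,0],0.07],[[-0.0066,0,0.029],[0,0,0],0.07]]'
python3 -c "
from h import *
print(delta([553.2,-389.3,187],[np.pi,0,1.602]),get_obs()['contact_force'])"
python3 -m pendant '[[[0,0,0],[0,0,0],0],[[0,0,0],[0,0,0],0],[[0,0,0],[0,0,0],0],[[0,0,0],[0,0,0],0],[[0,0,0],[0,0,0],0],[[0,0,0],[0,0,0],0],[[0,0,0],[0,0,0],0],[[0,0,0],[0,0,0],0],[[0,0,0],[0,0,0],0],[[0,0,0],[0,0,0],0]]'
python3 -c "
from h import *
print(delta([553.2,-389.3,187],[np.pi,0,1.602]),get_obs()['contact_force'])"
```

```text
time: 17.95
tool_pos: [554.0, -389.7, 186.8]
tcp_rot: [-3.14, -0.004, 1.605]
contact_force: [-0.3, 0.6, -0.5]
grip_width: 70.1
(array([ 0.0004, -0.0008, -0.0002]), array([-0.0018, -0.0038,  0.0032])) [-0.26331002  0.64848843 -0.52942048]
time: 18.78
tool_pos: [554.3, -389.5, 187.9]
tcp_rot: [-3.141, -0.003, 1.606]
contact_force: [-0.8, -0.5, 0.4]
grip_width: 11.9
(array([ 0.0003, -0.0011,  0.0009]), array([-0.0007, -0.0027,  0.0038])) [-0.81776776 -0.46123395  0.39448986]
```

```bash
python3 -m pendant '[[[0,0,-0.01],[0,0,0],0],[[0,0,-0.03],[0,0,0],0],[[0,0,-0.055],[0,0,0],0],[[0,0,-0.08],[0,0,0],0],[[0,0,-0.1],[0,0,0],0],[[0,0,-0.11],[0,0,0],0],[[0,0,-0.11],[0,0,0],0],[[0,0,-0.11],[0,0,0],0]]'
python3 - <<'E'
from h import *
o=get_obs();print(delta([531.3,-42.9,298],[np.pi,0,1.286]))
c=snap("wrist","w9")
im=c["color"]; 
# slot: green region inside the plate near predicted spot
T=R.from_euler('xyz',o["tcp_rot"]); pt=lambda v:T.apply(v)+o["tool_pos"]
print("pred slot",w2px(c,[pt([105+a,b,182]) for a,b in((0,0),(-17.5,-7.5),(-17.5,7.5),(17.5,7.5),(17.5,-7.5))]))
g=(im[:,:,1].astype(int)-im[:,:,0]>30).astype(np.uint8)
n,_,st,ct=cv2.connectedComponentsWithStats(g)
for s,k in zip(st,ct):
    if 100<s[4]<20000: print(s,k.round(1),T.inv().apply(px2w(c,*k,o["tool_pos"][2]-182)-o["tool_pos"]))
E
```

```text
time: 19.45
tool_pos: [554.3, -389.7, 297.7]
tcp_rot: [-3.141, -0.003, 1.606]
contact_force: [-0.8, 0.8, -2.6]
grip_width: 11.8
(array([ 0.3473, -0.0108,  0.0007]), array([-0.001 , -0.0025,  0.3198]))
pred slot [[280.1  49. ]
 [263.6  91.3]
 [296.6  91.3]
 [297.8   3.7]
 [262.4   3.7]]
[ 263    9   33   82 2541] [278.8  49.1] [104.96280876  -0.57929994 182.32434905]
[ 510   21   50   97 3816] [537.8  71.3] [ 95.8988335  115.27425353 182.23215644]
[  34  329  100   42 3446] [ 81.4 347.4] [ -51.94062143 -114.54594221  181.98077402]
[ 427  329   98   42 3367] [471.  347.6] [-51.80994526 110.09647452 181.84838075]
```

```bash
python3 -m pendant '[[[0.015,0,0],[0,-0.001,0.015],0],[[0.045,-0.001,0],[0,-0.001,0.04],0],[[0.08,-0.002,0],[0,-0.001,0.08],0],[[0.12,-0.004,0],[0,-0.002,0.12],0],[[0.16,-0.005,0],[0,-0.002,0.16],0],[[0.2,-0.006,0],[0,-0.002,0.19],0],[[0.24,-0.008,0],[0,-0.002,0.23],0],[[0.28,-0.009,0],[0,-0.002,0.27],0],[[0.315,-0.01,0],[0,-0.002,0.3],0],[[0.335,-0.0105,0],[0,-0.002,0.32],0]]'
python3 -m pendant '[[[0,0,0],[0,0,0],0],[[0,0,0],[0,0,0],0]]'
python3 -c "
from h import *
print(delta([531.3,-42.8,270],[np.pi,0,1.286]))"
```

```text
time: 20.33
tool_pos: [530.9, -51.8, 297.1]
tcp_rot: [-3.136, -0.001, 1.286]
contact_force: [0.3, 0.1, -2.7]
grip_width: 11.8
time: 20.5
tool_pos: [531.8, -54.3, 297.5]
tcp_rot: [-3.138, 0.0, 1.289]
contact_force: [0.3, -0.8, -1.9]
grip_width: 11.8
(array([ 0.0109, -0.0036,  0.0275]), array([-0.0037,  0.0001,  0.0027]))
```

```bash
python3 -m pendant '[[[0.011,-0.0036,0.006],[-0.003,0,0.003],0],[[0.011,-0.0036,0.013],[-0.003,0,0.003],0],[[0.011,-0.0036,0.013],[-0.003,0,0.003],0],[[0.011,-0.0036,0.013],[-0.003,0,0.003],0]]'
python3 - <<'E'
from h import *
o=get_obs()
c=snap("wrist","w10",crop=(200,0,360,110),s=5)
print(delta([531.3,-42.8,248],[np.pi,0,1.286]))
print("wing top pred",(w2px(c,[[560.8,58,84]]+[[560.8+a*np.cos(1.286)-b*np.sin(1.286),58+a*np.sin(1.286)+b*np.cos(1.286),84] for a,b in((13,4),(13,-4),(-13,-4),(-13,4))])-[200,0])*5)
T=R.from_euler('xyz',o["tcp_rot"]); pt=lambda v:T.apply(v)+o["tool_pos"]
print("slot pred",(w2px(c,[pt([105+a,b-.6,182]) for a,b in((0,0),(-17.5,-7.5),(-17.5,7.5),(17.5,7.5),(17.5,-7.5))])-[200,0])*5)
E
```

```text
time: 20.83
tool_pos: [531.6, -44.5, 284.8]
tcp_rot: [3.142, 0.0, 1.282]
contact_force: [1.0, -0.4, -2.1]
grip_width: 12.0
(array([ 0.0015, -0.001 ,  0.0372]), array([ 0.001 , -0.0001, -0.0041]))
wing top pred [[389.5 257. ]
 [347.  108.5]
 [430.5 108.5]
 [430.  398.5]
 [350.5 399. ]]
slot pred [[396.  243. ]
 [313.5 454.5]
 [478.5 454.5]
 [484.5  16.5]
 [307.5  16.5]]
```

View pics/w10.png

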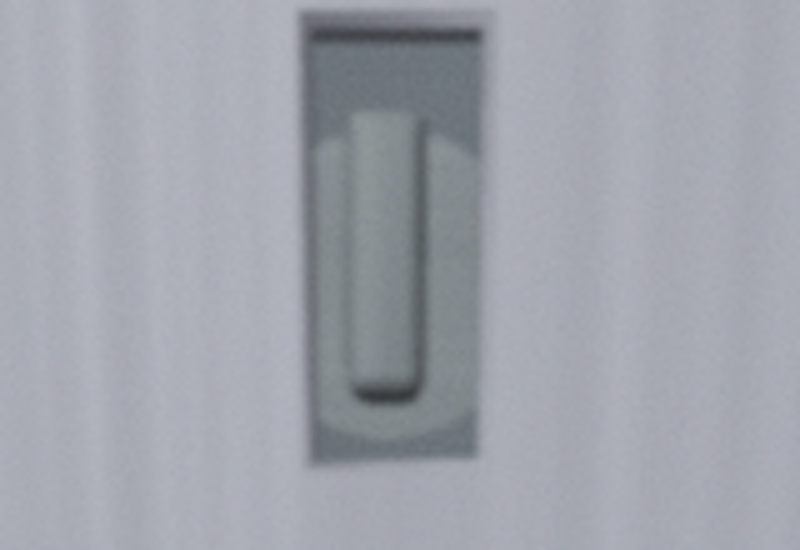

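The wing top is centred at about (386,255) inside the slot at (395,238), as predicted. Lower it and press.

```bash
python3 -m pendant '[[[0.0015,-0.001,0.006],[0.001,0,-0.004],0],[[0.0015,-0.001,0.012],[0.001,0,-0.004],0],[[0.0015,-0.001,0.018],[0.001,0,-0.004],0],[[0.0015,-0.001,0.024],[0.001,0,-0.004],0],[[0.0015,-0.001,0.028],[0.001,0,-0.004],0],[[0.0015,-0.001,0.028],[0.001,0,-0.004],0]]'
python3 -m pendant '[[[0,0,0.003],[0,0,0],0],[[0,0,0.005],[0,0,0],0],[[0,0,0.005],[0,0,0],0]]'
python3 -c "
from h import *
print(delta([531.3,-42.8,248],[np.pi,0,1.286]))"
```

```text
time: 21.38
tool_pos: [531.0, -42.1, 256.6]
tcp_rot: [-3.141, -0.0, 1.287]
contact_force: [-0.7, 0.2, -2.4]
grip_width: 11.6
time: 21.63
tool_pos: [531.5, -42.1, 252.9]
tcp_rot: [3.14, -0.0, 1.287]
contact_force: [-1.0, 0.6, 0.7]
grip_width: 11.7
(array([-0.0007,  0.    ,  0.0049]), array([ 0.0015, -0.0004,  0.0007]))
```

Seal contact comes at the expected height, with force starting to rise. Press in small steps.

```bash
python3 -m pendant '[[[-0.0005,0,0.002],[0,0,0],0],[[-0.0005,0,0.003],[0,0,0],0],[[-0.0005,0,0.003],[0,0,0],0]]'
python3 -m pendant '[[[0,0,0.001],[0,0,0],0],[[0,0,0.002],[0,0,0],0],[[0,0,0.002],[0,0,0],0]]'
python3 -m pendant '[[[0,0,0.001],[0,0,0],0],[[0,0,0.001],[0,0,0],0],[[0,0,0.001],[0,0,0],0]]'
```

```text
time: 21.88
tool_pos: [531.4, -42.4, 250.3]
tcp_rot: [3.139, -0.001, 1.287]
contact_force: [-0.4, 1.2, 4.0]
grip_width: 11.8
time: 22.13
tool_pos: [531.4, -42.4, 248.3]
tcp_rot: [3.139, -0.001, 1.287]
contact_force: [0.5, 3.1, 6.8]
grip_width: 11.9
time: 22.38
tool_pos: [531.4, -42.4, 247.9]
tcp_rot: [3.139, -0.001, 1.287]
contact_force: [-1.2, 2.4, 10.8]
grip_width: 12.2
```

```bash
python3 -m pendant '[[[0,0,0.001],[0,0,0],0],[[0,0,0.001],[0,0,0],0]]'
python3 -m pendant '[[[0,0,0.001],[0,0,0],0],[[0,0,0.001],[0,0,0],0],[[0,0,0.001],[0,0,0],0]]'
python3 - <<'E'
from h import *
c=snap("wrist","w11"); o=get_obs(); print(o["tool_pos"],o["contact_force"],o["moment"])
T=R.from_euler('xyz',o["tcp_rot"]); im=c["color"]
# slot edges by gradient along image row / column: compare with w10
for n in("w10","w11"):
    g=cv2.cvtColor(load(n)["color"],cv2.COLOR_RGB2GRAY).astype(int); print(n,g[50,255:305:2],g[0:100:4,265])
s=snap("scene","s11");t=snap("top","t11")
E
```

```text
time: 22.55
tool_pos: [531.3, -42.4, 247.9]
tcp_rot: [3.139, -0.001, 1.287]
contact_force: [-4.5, 2.9, 18.6]
grip_width: 11.6
time: 22.8
tool_pos: [531.2, -42.4, 247.8]
tcp_rot: [3.138, -0.001, 1.287]
contact_force: [-7.4, 3.4, 27.7]
grip_width: 11.8
[531.24335309 -42.36050205 247.85288153] [-7.75865626  3.33349285 28.26622349] [ 0.78446165  1.4594148  -0.01505129]
w10 [179 177 168 125 123 137 135 124 139 144 139 137 135 124  98 111 135 134
 131 132 134 162 172 174 174] [171 113  90 115 114 115 115 135 139 139 138 140 133 138 137 138 137 141
 138 139 132 128 112 127 170]
w11 [176 175 163 122 126 138 133 122 137 143 141 136 133 130 131 114  92 119
 135 135 135 159 169 171 174] [165 104 104 117 144 138 139 140 136 137 136 136 134 137 137 136 140 138
 134 134 132 132 111 135 168]
```

```bash
python3 -m pendant '[[[0,0,-0.0008],[0,0,0],0],[[0,0,-0.0008],[0,0,0],0],[[0,0,-0.0008],[0,0,0],0],[[0,0,-0.0008],[0,0,0],0]]'
python3 - <<'E'
from h import *
a=load("top0")["color"];b=load("t11")["color"];c=load("t11")
for n,im in(("before",a),("after",b)):
    w=cv2.inRange(im[190:250,160:215],(150,150,150),(255,255,255)); ys,xs=np.nonzero(w); print(n,len(xs),xs.mean()+160,ys.mean()+190,(xs.min()+160,xs.max()+160,ys.min()+190,ys.max()+190))
# bystanders changed? list changed blobs in scene outside arm
s0=load("scene0")["color"].astype(int);s1=load("s11")["color"].astype(int)
d=(abs(s0-s1).max(2)>40).astype(np.uint8);n,_,st,ct=cv2.connectedComponentsWithStats(d)
print([tuple(map(int,s)) for s in st[1:] if s[4]>30])
P=lambda z:[[*(np.array([538.3,-18.9])+x*np.array([.9597,-.281])+y*np.array([.281,.9597])),z] for x,y in((65,112.5),(-65,112.5))]
print("cover far corners pred in scene",w2px(load("s11"),P(66)), "balls none on bench by diff")
E
```

```text
time: 23.28
tool_pos: [531.3, -42.4, 247.9]
tcp_rot: [3.138, -0.001, 1.287]
contact_force: [-5.1, 2.9, 20.5]
grip_width: 11.7
before 264 186.59469696969697 224.40151515151516 (np.int64(172), np.int64(196), np.int64(204), np.int64(239))
after 364 185.63736263736263 225.7445054945055 (np.int64(172), np.int64(195), np.int64(205), np.int64(239))
[(287, 0, 29, 27, 504), (375, 0, 103, 109, 5277), (308, 6, 71, 95, 2624), (292, 28, 28, 25, 466), (274, 38, 20, 36, 382), (373, 67, 132, 116, 6807), (197, 79, 128, 169, 7458), (312, 96, 16, 16, 147), (466, 108, 16, 13, 87), (444, 153, 7, 9, 40), (374, 276, 19, 25, 76), (397, 284, 17, 29, 98), (382, 292, 20, 13, 164)]
cover far corners pred in scene [[279.8 246.8]
 [324.7 237.5]] balls none on bench by diff
```

```bash
python3 -c "
from h import *
o=get_obs();print(o['time'],o['tool_pos'],o['contact_force'],o['grip_width'],abs(o['dq']).max())
print(close_job())"
```

```text
23.2833 [531.3006427  -42.38722181 247.87708966] [-5.13087803  2.87329681 20.50004557] 11.676884824281876 0.0010027619564463262
the job is handed in; nothing more can be done
None
```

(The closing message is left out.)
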